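# Sort two wooden vise screws on the pitch gauges

### The job

Match each of the two threaded wooden vise screws to its pitch gauge: lay the coarse-threaded screw on the gauge whose notches are widely spaced, and the fine-threaded one on the gauge with the close notches. Each should lie lengthwise along the notched plate, centred, flat on both end rests between their lips, and be let go.

Things in the scene. Friction and masses are not known exactly. Their poses are not given: they have to be found in the camera images.
- coarse_screw_mid (a point): Pale wooden vise screw lying on the bench, 160 mm long: round threaded middle 100 mm long, 36 mm across, between two square end blocks 30 mm long, 40 x 40 mm. Coarse thread: 6 turns 16 mm apart, deep grooves. 100 to 200 g. Point: its centre, 20 mm above its underside; x along its length. Ends alike. A smooth blank of the same outline lies near by.
- fine_screw_mid (a point): Pale wooden vise screw lying on the bench, 160 mm long: round threaded middle 100 mm long, 36 mm across, between two square end blocks 30 mm long, 40 x 40 mm. Fine thread: 12 turns 8 mm apart, shallow grooves. 100 to 200 g. Point: its centre, 20 mm above its underside; x along its length. Ends alike. A smooth blank of the same outline lies near by.
- coarse_gauge_seat (a point): Fixed plywood gauge, 96 x 200 mm. Steel plate 12 mm thick, 96 mm long, top edge with 6 wide notches, 16 mm apart; y runs along it. Past each end a rest, top 45 mm above bench, 36 mm long, 68 mm from middle, with 10 mm lips 64 mm apart. Screw lies along y, an end block on each rest, thread 1 mm above teeth; fingers fit between the rests. Point: screw's centre when seated, 65 mm above bench.
- fine_gauge_seat (a point): Fixed plywood gauge, 96 x 200 mm. Steel plate 12 mm thick, 96 mm long, top edge with 12 narrow notches, 8 mm apart; y runs along it. Past each end a rest, top 45 mm above bench, 36 mm long, 68 mm from middle, with 10 mm lips 64 mm apart. Screw lies along y, an end block on each rest, thread 1 mm above teeth; fingers fit between the rests. Point: screw's centre when seated, 65 mm above bench.
Not all that is in view belongs to the job. Leave any black or turquoise look-alike of the part that bears coarse_screw_mid alone.

How it is judged:
By the outcome, as a careful person would: the job done as asked, in the order asked, and still so for the second after the job is handed in, with the robot touching nothing.
It also fails if it takes over 48 s, if anything falls off the work surface, if the arm or the gripper's body presses on something with over 40 N, if the wrist force passes 120 N, or if a joint passes its speed limit or range.

### The arm

A 6-joint arm with a two-finger parallel gripper is mounted at the origin on the work surface. World frame = base frame: x ahead of the robot, y to its left, z up, the work surface at z = 0. Lengths are in mm, angles in degrees, forces in N, time in s.
With the tool pointing down it reaches from about 350 to 1000 mm from the base axis. Payload 7.1 kg.
Tool frame: the origin (TCP) lies between the finger pads; the fingertips stand 22 mm ahead of it and the grasp point (between the pads) lies 3 mm ahead of it; z points along the fingers, y is the direction in which the jaws open and shut (so a half turn about z gives the same grasp; the last joint's range is limited). The gripper opens to 85 mm and grips with 20 to 120 N. Pads are 22 mm wide; open, the fingers measure 114 mm over their backs; the gripper's body (76 mm by 85 mm) begins 54 mm behind the grasp point. The pads swing forward as they close: fully open they stand 13 mm farther back than shut.
Start: joints at [62.223, 24.242, 93.386, -0, 62.372, -1.089], TCP at [280.679, 558.413, 253.319] pointing down, gripper open.
Joint ranges: [-172.04, 172.04], [-51.8, 120.97], [4.93, 147.93], [-75.15, 255.16], [6.16, 154.13], [-145.62, 145.62]. Speed limits (degrees/s): [136.94, 136.94, 172.46, 180, 180, 180].

### API

Orientations are given as [roll, pitch, yaw] about the fixed x, y, z axes, in that order (R = Rz(yaw) Ry(pitch) Rx(roll)).
In Python, from workcell import manip, camera, workorder gives the robot as it stands.
- The arm moves only by the shell command python3 -m creep 'ROWS' [FORCE]. ROWS is JSON, a list of rows, each a list of 7 numbers: the opening, from 0 (shut) to 1 (fully open), then the shift along the tool's x, y, z in m, then the turn, a rotation vector about the tool's x, y, z in rad. In form: [[gripper, x, y, z, ax, ay, az], ...]. A call has exactly 8 rows; each row is the pose to reach, as a shift and turn from the pose measured when the call began, along the tool's axes at that moment; what a row does not reach only later rows make up. A row lasts 1/12 s, in which the tool goes at most 41.7 mm and 7.16 degrees, less where a joint would pass 70% of its speed; a pose out of reach is approached as far as the arm can. A call with a gripper value outside its range is refused whole. The fingers move at their own pace and stop on an object; FORCE is the grip in N (left out, the last holds). Time passes only in rows, so rows that repeat a pose let the fingers close, or fill a call up. It gives the time, the measured TCP pose, the force and the opening at its end, in the units of the state.
- manip.read_state(): the state, without advancing time (a new reading comes with each control period).
- camera(name): name is "scene" or "side" or "wrist"; returns a dict with "frame" (400x640x3 uint8, red, green, blue), "K" (3x3 intrinsics, pixels), "distortion" ([k1, k2, p1, p2, k3] as OpenCV has them; the pictures are not rectified), "R" (3x3) and "t" (3): a world point X has camera coordinates R X + t. Camera axes: x right, y down, z forward; pixel columns grow to the right and rows downward; lengths in mm; the calibration is good to about 2 mm. A picture is of the moment at which its call begins. There is no depth.
- workorder.finish_job(): hands the job in, once; it reports no verdict.
The state is a dict: "t": time; "joints": joint angles; "qd": joint speeds; "effort": joint torques, N m; "tool_pos": TCP position; "tool_rot": TCP orientation; "force": force on the tool from outside, world axes, zero at the start; "wrist_torque": the same for the moment, N m; "width": opening from 0.0 (shut) to 1.0 (fully open).
Only numpy, scipy, OpenCV 4.12 (cv2) and the standard library are available. Lean on these libraries where they do the work, as an engineer would, in place of code of your own. Each camera call takes 0.05 s, during which the arm holds its last target. There are 200 camera calls.

## Working session

There is one attempt and no reset: what is moved stays moved. The work goes in short steps, Python scripts to look and compute and a shell command to move; the robot and the scene stay as the last step left them, time stands still between calls to the robot, and variables do not carry over. Pictures are saved under pics/ and viewed, about 8 in all and at most 12, crops included, and the job is handed in when it is done.

```bash
mkdir -p pics
cat > h.py <<'E'
import numpy as np,cv2,json
from workcell import manip,camera,workorder
def snap(n,f):
    c=camera(n); cv2.imwrite(f'pics/{f}.png',c['frame'][:,:,::-1]); np.savez(f'pics/{f}.npz',**{k:np.array(c[k]) for k in('frame','K','distortion','R','t')}); return c
def load(f): return dict(np.load(f'pics/{f}.npz'))
def ray(c,uv,z):
    p=cv2.undistortPoints(np.array(uv,float).reshape(-1,1,2),c['K'],c['distortion']).reshape(-1,2)
    d=np.c_[p,np.ones(len(p))]@c['R']; o=-c['R'].T@c['t']
    return o+d*((z-o[2])/d[:,2])[:,None]
def proj(c,X):
    return cv2.projectPoints(np.array(X,float).reshape(-1,3),cv2.Rodrigues(c['R'])[0],c['t'],c['K'],c['distortion'])[0].reshape(-1,2)
E
python3 - <<'E'
from h import *
for n in('scene','side','wrist'):
    c=snap(n,n+'0'); print(n,(-c['R'].T@c['t']).round())
a=[cv2.imread(f'pics/{n}0.png') for n in('side','wrist')]
print(manip.read_state())
cv2.imwrite('pics/sw.png',cv2.resize(np.vstack(a),(480*1,600)))
E
```

```text
scene [ 862. -408.  702.]
side [ 322. -628.  842.]
wrist [214. 593. 373.]
{'t': 0.15, 'joints': array([ 6.22236242e+01,  2.42748034e+01,  9.34194321e+01,  3.98217686e-04,
        6.23718439e+01, -1.08952340e+00]), 'qd': array([-0.02194289, -0.10026824, -0.23739249, -0.01970029, -0.15098398,
        0.04868177]), 'effort': array([ 1.53824076e-04, -5.57769406e+01, -2.82016951e+01, -7.15596730e-05,
        4.77952184e-03, -6.07080093e-07]), 'tool_pos': array([280.50403654, 558.09434975, 252.73288216]), 'tool_rot': array([-1.79933939e+02, -1.60900929e-03,  1.53312962e+02]), 'force': array([-0.60639191,  0.62042452, -0.09714889]), 'wrist_torque': array([ 0.01279717,  0.00637013, -0.01515059]), 'width': 0.997721442557985}
```

View pics/scene0.png

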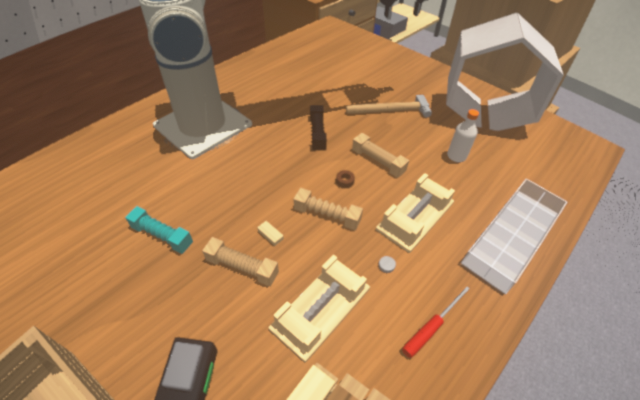

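View pics/sw.png

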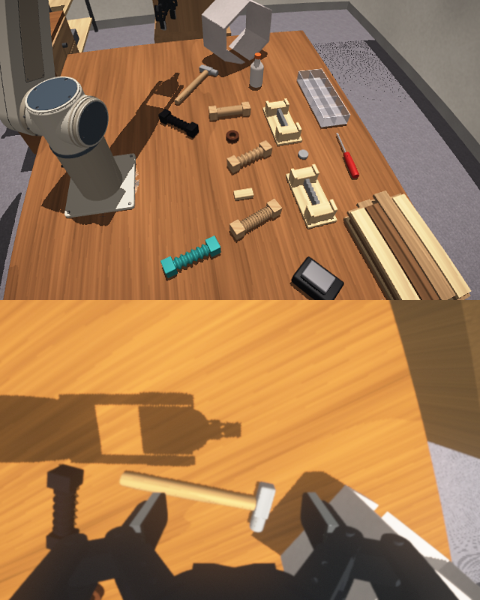

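The scene shows pale parts at (380,154), which looks like the smooth blank, (328,209), which looks coarse, and (240,261), which looks fine. The gauges are at (320,305) and (415,212), and the black (318,128) and turquoise (158,230) look-alikes are to be left alone. I'll confirm in an enlarged crop and get mask outlines.

Run:
```python
from h import *
s=load('scene0')
f=s['frame'][:,:,::-1]
s2=load('side0')['frame'][:,:,::-1]
def cr(im,x,y,w,h): return cv2.resize(im[y:y+h,x:x+w],(400,300),interpolation=cv2.INTER_CUBIC)
m=np.vstack([np.hstack([cr(f,195,180,180,135),cr(f,270,250,120,90)]),np.hstack([cr(f,345,125,120,90+30)[:300],cr(s2,290,180,180,135)])])
cv2.imwrite('pics/crop1.png',m)
# foot points: px/py at table & tops
pts={'A':(328,209),'B':(240,261),'blank':(380,154)}
for k,p in pts.items(): print(k,ray(s,[p],20).round())
print(ray(s,[(320,290),(415,205)],50).round())
hsv=cv2.cvtColor(f,cv2.COLOR_BGR2HSV)
for k,p in {**pts,'G1':(290,330),'G2':(400,235),'w':(200,330)}.items(): print(k,hsv[p[1],p[0]])
```

```text
A [[502.  16.  20.]]
B [[ 466. -219.   20.]]
blank [[472. 256.  20.]]
[[ 643. -160.   50.]
 [ 652.  147.   50.]]
A [ 16 116 191]
B [ 16 115 208]
blank [ 16 114 205]
G1 [ 23  87 241]
G2 [ 17 103 144]
w [ 14 154 207]
```

View pics/crop1.png

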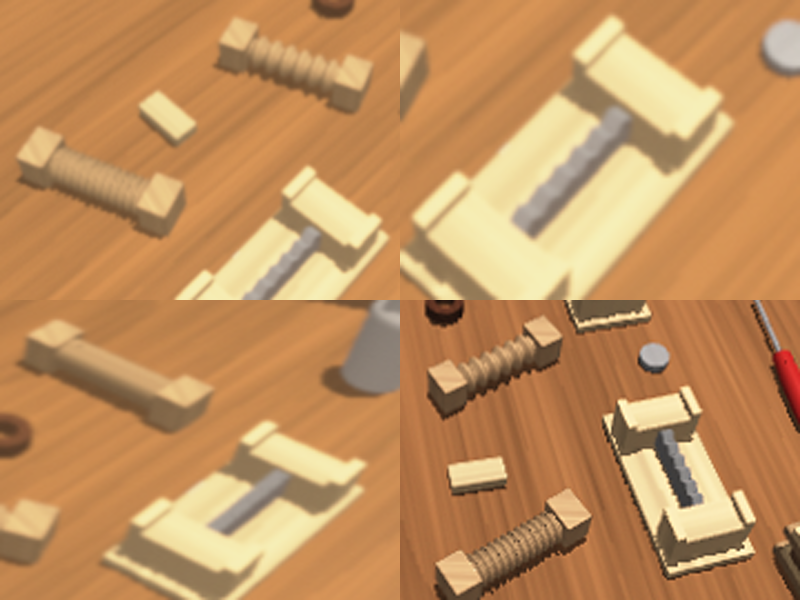

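G1 at (320,305) has wide notches, so it is the coarse gauge, and G2 at (415,212) is the fine one. A at (328,209) has about 6 deep turns (coarse), B at (240,261) is fine, and (380,154) is smooth, so it is the blank. Next I'll make rough picks and hover over A.

```bash
cat >> h.py <<'E'
from scipy.spatial.transform import Rotation as Ro
def rel(pos,yaw,st=None):
    "shift in tool axes (m) and turn (rad) to reach pos, yaw (tool down); picks half-turn with j6 ok"
    st=st or manip.read_state()
    R=Ro.from_euler('xyz',st['tool_rot'],degrees=True)
    T=Ro.from_euler('xyz',[180,0,yaw],degrees=True)
    d=R.inv().apply(np.array(pos)-st['tool_pos'])/1000; a=(R.inv()*T).as_rotvec()
    print('tool',st['tool_pos'].round(1),st['tool_rot'].round(2),'-> shift',d.round(4),'turn',a.round(4),'j6 end~',round(90+np.degrees(np.arctan2(pos[1],pos[0]))-yaw,1))
E
python3 - <<'E'
from h import *
s=load('scene0')
P=ray(s,[(303,195),(354,212),(214,246),(268,264)],40)
for a,b in((0,1),(2,3)):
    d=P[b]-P[a]; print((P[a]+P[b])/2,np.linalg.norm(d),np.degrees(np.arctan2(d[1],d[0])))
m=(P[0]+P[1])/2; d=P[1]-P[0]; y=np.degrees(np.arctan2(d[1],d[0]))
for yy in (y,y+180): rel([m[0],m[1],200],yy)
E
```

```text
[501.22503432  16.15768148  40.        ] 127.58013931785729 20.916295874259948
[ 467.03206384 -214.39236129   40.        ] 125.65323995404535 24.446149099784815
tool [280.5 558.1 252.7] [-179.93   -0.    153.31] -> shift [-0.4406 -0.385   0.0532] turn [-6.0000e-04  1.3000e-03  2.3108e+00] j6 end~ 70.9
tool [280.5 558.1 252.7] [-179.93   -0.    153.31] -> shift [-0.4406 -0.385   0.0532] turn [-1.100e-03 -5.000e-04 -8.308e-01] j6 end~ -109.1
```

```bash
python3 -m creep '[[1,-0.055,-0.048,0,0,0,0.12],[1,-0.11,-0.096,0,0,0,0.24],[1,-0.165,-0.144,0,0,0,0.36],[1,-0.22,-0.192,0,0,0,0.48],[1,-0.275,-0.24,0,0,0,0.6],[1,-0.33,-0.288,0,0,0,0.72],[1,-0.385,-0.336,0,0,0,0.84],[1,-0.44,-0.385,0,0,0,0.96]]' 40
python3 -c "
from h import *
rel([501.2,16.2,250],20.9)"
```

```text
t: 0.82
tool_pos: [406.4, 247.7, 253.0]
tool_rot: [-180.0, 0.1, 98.0]
force: [1.5, 0.8, 0.6]
width: 0.999
tool [406.4 247.7 253. ] [-1.7996e+02  6.0000e-02  9.7990e+01] -> shift [-0.2425  0.0617  0.0032] turn [1.0000e-04 1.3000e-03 1.3455e+00] j6 end~ 71.0
```

```bash
python3 -m creep '[[1,-0.0303,0.0077,0,0,0,0.12],[1,-0.0606,0.0154,0,0,0,0.24],[1,-0.091,0.0231,0,0,0,0.36],[1,-0.1212,0.0308,0,0,0,0.48],[1,-0.1515,0.0385,0,0,0,0.6],[1,-0.182,0.046,0,0,0,0.72],[1,-0.2425,0.0617,0,0,0,0.84],[1,-0.2425,0.0617,0.003,0,0,0.96]]' 40
python3 -c "
from h import *
rel([501.2,16.2,230],20.9)"
```

```text
t: 1.48
tool_pos: [502.7, 13.1, 250.7]
tool_rot: [179.9, 0.0, 42.6]
force: [0.1, 0.8, -0.3]
width: 1.0
tool [502.7  13.1 250.7] [1.7987e+02 2.0000e-02 4.2580e+01] -> shift [ 0.001  -0.0033  0.0207] turn [ 2.300e-03 -1.000e-04  3.784e-01] j6 end~ 71.0
```

```bash
python3 -m creep '[[1,0.001,-0.003,0.005,0,0,0.1],[1,0.001,-0.003,0.01,0,0,0.2],[1,0.001,-0.003,0.015,0,0,0.3],[1,0.001,-0.003,0.02,0.0023,0,0.378],[1,0.001,-0.003,0.02,0.0023,0,0.378],[1,0.001,-0.003,0.02,0.0023,0,0.378],[1,0.001,-0.003,0.02,0.0023,0,0.378],[1,0.001,-0.003,0.02,0.0023,0,0.378]]' 40
python3 -c "
from h import *
snap('wrist','w1')"
```

```text
t: 2.15
tool_pos: [501.6, 16.0, 231.0]
tool_rot: [180.0, -0.0, 21.0]
force: [0.0, -1.3, -0.5]
width: 0.999
```

View pics/w1.png

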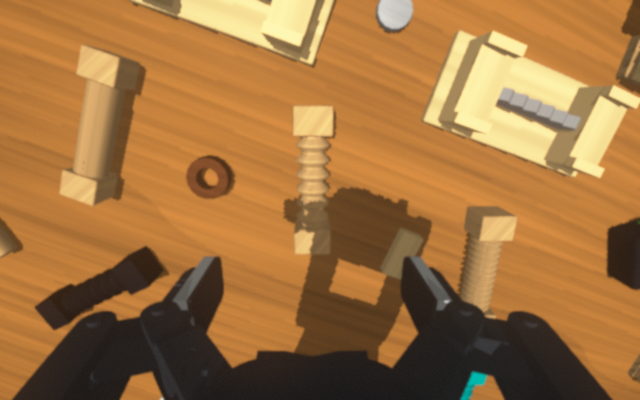

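The wrist view shows A's upper block top face at about (293–333, 107–136), the lower block at (296–330, 228–253), and G1's 6-notch plate at (500–580, 88–130).

```bash
python3 - <<'E'
from h import *
c=load('w1'); st=manip.read_state()
print('cam',-c['R'].T@c['t'], 'fwd',c['R'][2])
P=ray(c,[(313,107.5),(313,136),(313,228),(313,253)],40); print(P.round(1))
print(np.linalg.norm(P-P[0],axis=1))
R=Ro.from_euler('xyz',st['tool_rot'],degrees=True)
print('tool frame',(R.inv().apply(P-st['tool_pos'])).round(1))
W=ray(c,[(293,108),(333,107),(296,240),(330,240)],40);print(np.linalg.norm(W[0]-W[1]),np.linalg.norm(W[2]-W[3]),R.inv().apply(W-st['tool_pos']).round(1))
# gauge plate picks z=46
print(ray(c,[(502,95),(577,123)],46).round(1))
E
python3 - <<'E'
import cv2
f=cv2.imread('pics/w1.png')
a=cv2.resize(f[90:270,270:370],(333,600),interpolation=cv2.INTER_CUBIC)
b=cv2.resize(f[20:190,410:640],(460,340),interpolation=cv2.INTER_CUBIC)
import numpy as np
o=np.zeros((600,793,3),np.uint8);o[:,:333]=a;o[:340,333:]=b
cv2.imwrite('pics/c2.png',o)
E
```

```text
cam [573.03039701  43.85671765 350.98918394] fwd [-0.27583804 -0.10619767 -0.95531954]
[[573.3  42.6  40. ]
 [547.9  32.8  40. ]
 [456.4  -2.5  40. ]
 [428.4 -13.3  40. ]]
[  0.          27.27205863 125.34151737 155.31654538]
tool frame [[ 76.3   0.9 191.1]
 [ 49.    0.9 191.1]
 [-49.    1.  191. ]
 [-79.    1.1 191. ]]
38.77693252468534 37.357278103857986 [[ 75.9 -18.5 191.1]
 [ 76.8  20.3 191.1]
 [-63.2 -17.6 191. ]
 [-63.2  19.7 191. ]]
[[ 651.1 -122.    46. ]
 [ 658.3 -209.1   46. ]]
```

View pics/c2.png

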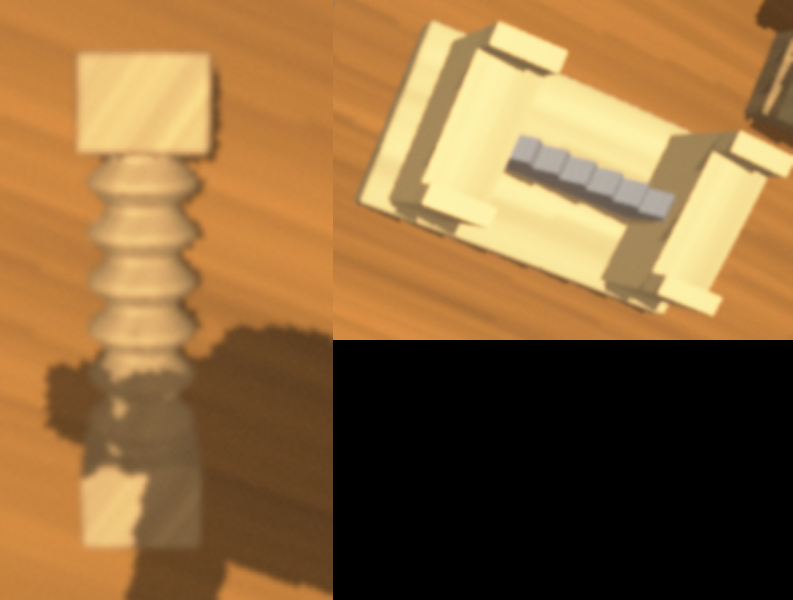

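Run:
```python
from h import *
c=load('w1')
q=np.array([(532,48),(460,208),(765,155),(690,297)],float); q=(q-[333,0])/2+[410,20]
P=ray(c,q,55); print(P.round(1)); m=P.mean(0)
d=P[:2].mean(0)-P[2:].mean(0); print('seat',m.round(1),np.linalg.norm(d),'yaw',np.degrees(np.arctan2(d[1],d[0])))
e=P[[0,2]].mean(0)-P[[1,3]].mean(0);print(np.linalg.norm(e),np.degrees(np.arctan2(e[1],e[0])))
```

```text
[[ 690.2 -101.6   55. ]
 [ 615.1 -104.5   55. ]
 [ 697.2 -236.8   55. ]
 [ 622.6 -240.1   55. ]]
seat [ 656.3 -170.8   55. ] 135.5623437220924 yaw 93.04580734753425
74.90341624443715 2.378358850340969
```

```bash
python3 -m creep '[[1,-0.001,0.001,0.04,0,0,0],[1,-0.001,0.001,0.08,0,0,0],[1,-0.001,0.001,0.12,0,0,0],[1,-0.001,0.001,0.15,0,0,0],[1,-0.001,0.001,0.18,0,0,0],[1,-0.001,0.001,0.204,0,0,0],[1,-0.001,0.001,0.204,0,0,0],[1,-0.001,0.001,0.204,0,0,0]]' 40
```

```text
t: 2.87
tool_pos: [500.5, 14.8, 26.4]
tool_rot: [-180.0, 0.1, 21.0]
force: [-0.0, 0.6, -0.1]
width: 0.998
```

```bash
python3 -m creep '[[0.2,0,0,0,0,0,0],[0.2,0,0,0,0,0,0],[0.2,0,0,0,0,0,0],[0.2,0,0,0,0,0,0],[0.2,0,0,0,0,0,0],[0.2,0,0,0,0,0,0],[0.2,0,0,0,0,0,0],[0.2,0,0,0,0,0,0]]' 50
python3 -c "
from h import *
rel([656.3,-170.8,150],92.8)"
```

```text
t: 3.53
tool_pos: [501.4, 14.8, 27.9]
tool_rot: [180.0, -0.0, 21.0]
force: [-2.2, 0.6, 10.4]
width: 0.407
tool [501.4  14.8  27.9] [ 1.800e+02 -2.000e-02  2.104e+01] -> shift [ 0.078   0.2289 -0.122 ] turn [ 3.0000e-04 -3.0000e-04 -1.2524e+00] j6 end~ -17.4
```

```bash
python3 -m creep '[[0.2,0,0,-0.03,0,0,0],[0.2,0,0,-0.06,0,0,0],[0.2,0,0,-0.1,0,0,0],[0.2,0,0,-0.13,0,0,0],[0.2,0.008,0.023,-0.14,0,0,-0.1],[0.2,0.016,0.046,-0.14,0,0,-0.2],[0.2,0.024,0.07,-0.14,0,0,-0.3],[0.2,0.032,0.092,-0.14,0,0,-0.4]]' 50
python3 -c "
from h import *
rel([656.3,-170.8,165],92.8)"
```

```text
t: 4.2
tool_pos: [565.1, -60.5, 169.4]
tool_rot: [179.9, -0.1, 44.3]
force: [0.9, 0.2, -1.2]
width: 0.399
tool [565.1 -60.5 169.4] [ 1.7989e+02 -9.0000e-02  4.4260e+01] -> shift [-0.0117  0.1426  0.0046] turn [ 2.500e-03 -7.000e-04 -8.471e-01] j6 end~ -17.4
```

```bash
python3 -m creep '[[0.2,-0.0015,0.018,0,0,0,-0.12],[0.2,-0.003,0.036,0,0,0,-0.24],[0.2,-0.0045,0.054,0,0,0,-0.36],[0.2,-0.006,0.072,0,0,0,-0.48],[0.2,-0.0075,0.09,0,0,0,-0.6],[0.2,-0.009,0.108,0,0,0,-0.72],[0.2,-0.0117,0.1426,0,0.0025,0,-0.847],[0.2,-0.0117,0.1426,0.0046,0.0025,0,-0.847]]' 50
python3 - <<'E'
from h import *
rel([656.3,-170.8,165],92.8)
a=snap('wrist','w2');b=snap('scene','s2')
cv2.imwrite('pics/v2.png',np.vstack([cv2.resize(a['frame'][:,:,::-1],(480,300)),cv2.resize(b['frame'][130:330,190:510,::-1],(480,300))]))
E
```

```text
t: 4.87
tool_pos: [660.2, -174.9, 167.1]
tool_rot: [179.6, 0.2, 93.1]
force: [0.1, -0.6, -0.7]
width: 0.403
tool [ 660.2 -174.9  167.1] [1.7962e+02 1.5000e-01 9.3100e+01] -> shift [ 0.0043 -0.0037  0.002 ] turn [0.0067 0.0026 0.0052] j6 end~ -17.4
```

View pics/v2.png

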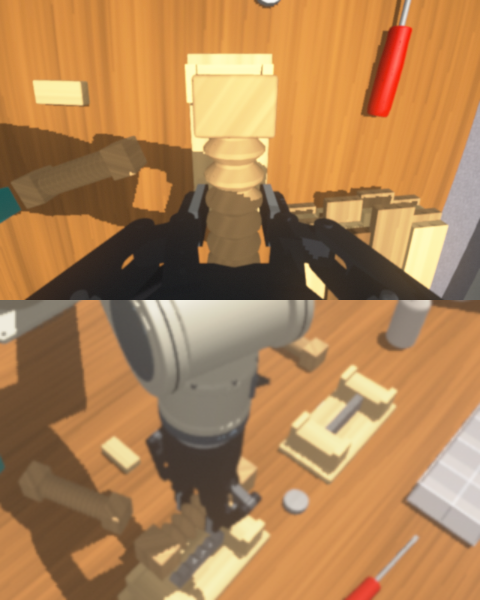

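The screw is held level. Its far block spans about (194–276, 75) in the half-size wrist view, with the gauge's far rest behind it. I'll compute where the screw sits in the hand.

Run:
```python
from h import *
c=load('w2'); st=manip.read_state()
R=Ro.from_euler('xyz',st['tool_rot'],degrees=True)
q=np.array([(194,76),(276,74),(196,137),(274,134)])*4/3
P=ray(c,q,st['tool_pos'][2]+12); print(R.inv().apply(P-st['tool_pos']).round(1))
rel([656.3,-170.8,85],92.8)
```

```text
[[ 74.7 -13.9 -11.9]
 [ 75.8  23.4 -11.9]
 [ 46.1 -14.1 -12. ]
 [ 47.8  24.1 -12. ]]
tool [ 656.1 -171.6  164.6] [-1.7999e+02 -5.0000e-02  9.2660e+01] -> shift [0.0008 0.0002 0.0796] turn [-0.0002 -0.0008 -0.0025] j6 end~ -17.4
```

```bash
python3 -m creep '[[0.2,0.002,0,0.02,0,0,0],[0.2,0.002,0,0.04,0,0,0],[0.2,0.002,0,0.055,0,0,0],[0.2,0.002,0,0.068,0,0,0],[0.2,0.002,0,0.078,0,0,0],[0.2,0.002,0,0.084,0,0,0],[0.2,0.002,0,0.088,0,0,0],[0.2,0.002,0,0.09,0,0,0]]' 50
python3 -c "
from h import *
rel([656.3,-170,72],92.8); print(manip.read_state()['force'])"
```

```text
t: 5.63
tool_pos: [656.0, -169.5, 74.4]
tool_rot: [-180.0, -0.1, 92.7]
force: [0.3, 0.5, -1.0]
width: 0.403
tool [ 656.  -169.5   74.4] [-1.7998e+02 -5.0000e-02  9.2660e+01] -> shift [-0.0005  0.0002  0.0024] turn [-0.0003 -0.0009 -0.0025] j6 end~ -17.3
[ 0.3397146   0.4746505  -1.01767313]
```

```bash
python3 -m creep '[[0.2,0,0,0.001,0,0,0],[0.2,0,0,0.002,0,0,0],[0.2,0,0,0.003,0,0,0],[0.2,0,0,0.003,0,0,0],[0.2,0,0,0.003,0,0,0],[0.2,0,0,0.003,0,0,0],[0.2,0,0,0.003,0,0,0],[0.2,0,0,0.003,0,0,0]]' 50
python3 -c "
from h import *
a=snap('scene','s3');b=snap('side','d3')
cv2.imwrite('pics/v3.png',np.hstack([cv2.resize(a['frame'][230:370,240:400,::-1],(400,350)),cv2.resize(b['frame'][190:330,350:510,::-1],(400,350))]))"
```

```text
t: 6.3
tool_pos: [656.5, -169.6, 73.0]
tool_rot: [179.9, -0.0, 92.7]
force: [-3.7, 1.0, 6.2]
width: 0.406
```

View pics/v3.png

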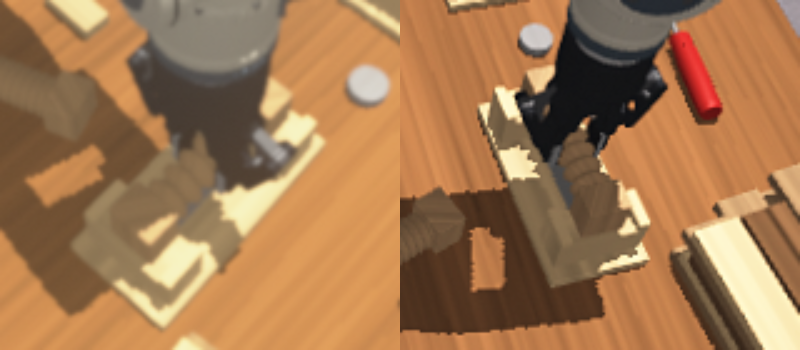

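Contact of 6 N at the expected height, and both blocks sit between the lips. Releasing and rising.

```bash
python3 -m creep '[[0.75,0,0,0,0,0,0],[0.75,0,0,0,0,0,0],[0.75,0,0,0,0,0,0],[0.75,0,0,-0.015,0,0,0],[0.75,0,0,-0.04,0,0,0],[1,0,0,-0.08,0,0,0],[1,0,0,-0.12,0,0,0],[1,0,0,-0.15,0,0,0]]' 50
python3 -c "
from h import *
rel([467,-214.4,230],24.4)"
```

```text
t: 7.07
tool_pos: [657.2, -169.9, 227.4]
tool_rot: [179.8, 0.0, 92.7]
force: [0.3, -0.7, 0.3]
width: 1.0
tool [ 657.2 -169.9  227.4] [1.7977e+02 3.0000e-02 9.2650e+01] -> shift [-0.0356 -0.192  -0.0033] turn [ 0.0039 -0.0019  1.1912] j6 end~ 40.9
```

```bash
python3 -c "
from h import *
s=manip.read_state(); print(s['tool_pos'],s['qd'].round(1)); snap('wrist','w3')"
python3 -m creep '[[1,-0.004,-0.022,0,0,0,0.12],[1,-0.008,-0.044,0,0,0,0.24],[1,-0.012,-0.066,0,0,0,0.36],[1,-0.016,-0.088,0,0,0,0.48],[1,-0.02,-0.11,0,0,0,0.6],[1,-0.024,-0.132,0,0,0,0.72],[1,-0.029,-0.16,0,0,0,0.84],[1,-0.0356,-0.192,0,0,0,0.96]]' 50
python3 -m creep '[[1,0.0,0,0,0,0,0.06],[1,0,0,0,0,0,0.12],[1,0,0,0,0,0,0.18],[1,0,0,0,0,0,0.24],[1,0,0,0,0,0,0.3],[1,0,0,0,0,0,0.33],[1,0,0,0,0,0,0.33],[1,0,0,0,0,0,0.33]]' 50
python3 -c "
from h import *
a=load('w3')
b=snap('wrist','w4')
cv2.imwrite('pics/v4.png',np.hstack([cv2.resize(a['frame'][0:300,200:450,::-1],(375,450)),cv2.resize(b['frame'][60:310,220:455,::-1],(423,450),interpolation=2)]))
rel([467,-214.4,230],24.4)"
```

```text
[ 657.17850068 -169.92730846  227.44293063] [  0.1 -22.4 -13.   -0.   34.8   0.1]
t: 7.78
tool_pos: [469.4, -215.2, 232.3]
tool_rot: [179.4, -0.5, 37.4]
force: [0.2, -0.3, 0.5]
width: 1.0
t: 8.45
tool_pos: [469.5, -215.2, 232.9]
tool_rot: [179.5, -0.7, 18.5]
force: [-0.2, -0.6, 0.2]
width: 1.001
tool [ 469.5 -215.3  232.8] [179.53  -0.74  18.51] -> shift [-0.0021 -0.0017  0.0027] turn [ 0.0089 -0.0125 -0.1028] j6 end~ 40.9
```

View pics/v4.png

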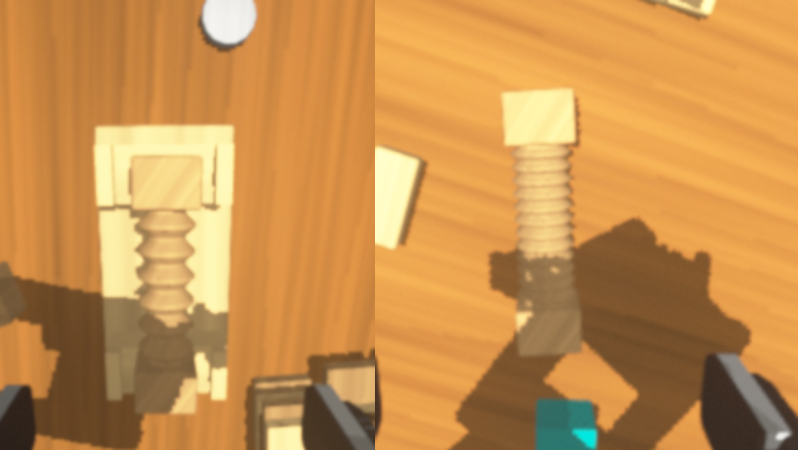

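Left: the coarse screw lies on both rests between the lips. Right: the fine screw, with its upper block at (502–577, 89–146) and its lower block ending at (519–581, 355).

Run:
```python
from h import *
c=load('w3')
q=np.array([(133,156),(202,156),(136,413),(195,411)])/1.5+[200,0]
P=ray(c,q,85); print('coarse ends',P.round(1),P.mean(0).round(1), np.linalg.norm(P[:2].mean(0)-P[2:].mean(0)))
L=ray(c,np.array([(106,174),(224,174)])/1.5+[200,0],55);print('lips',L.round(1),L.mean(0).round(1))
L=ray(c,np.array([(106,145),(106,206),(224,145),(224,206)])/1.5+[200,0],55);print('lip ends',L.round(1))
c=load('w4')
q=(np.array([(502,91),(573,89),(519,356),(581,353)])-[375,0])/1.8+[220,60]
P=ray(c,q,40);m=P.mean(0);d=P[:2].mean(0)-P[2:].mean(0);y=np.degrees(np.arctan2(d[1],d[0]))
print(P.round(1),m.round(1),np.linalg.norm(d),y)
rel([m[0],m[1],28],y)
```

```text
coarse ends [[ 636.3  -92.1   85. ]
 [ 673.7  -90.4   85. ]
 [ 642.  -249.8   85. ]
 [ 679.8 -246.6   85. ]] [ 657.9 -169.7   85. ] 157.0315392889098
lips [[ 618.  -103.3   55. ]
 [ 690.1 -100.    55. ]] [ 654.1 -101.6   55. ]
lip ends [[ 617.8  -86.3   55. ]
 [ 618.2 -122.6   55. ]
 [ 688.8  -83.    55. ]
 [ 691.7 -119.3   55. ]]
[[ 535.4 -172.7   40. ]
 [ 548.6 -209.    40. ]
 [ 387.2 -230.2   40. ]
 [ 401.3 -266.3   40. ]] [ 468.1 -219.5   40. ] 158.50538060593428 21.231878620399012
tool [ 469.5 -215.3  232.8] [179.53  -0.74  18.51] -> shift [-0.0053  0.0019  0.2047] turn [ 0.0085 -0.0127 -0.0475] j6 end~ 43.6
```

```bash
python3 -m creep '[[1,-0.005,0.002,0.04,0.0085,-0.0127,-0.0475],[1,-0.005,0.002,0.08,0.0085,-0.0127,-0.0475],[1,-0.005,0.002,0.12,0.0085,-0.0127,-0.0475],[1,-0.005,0.002,0.15,0.0085,-0.0127,-0.0475],[1,-0.005,0.002,0.18,0.0085,-0.0127,-0.0475],[1,-0.005,0.002,0.2045,0.0085,-0.0127,-0.0475],[1,-0.005,0.002,0.2045,0.0085,-0.0127,-0.0475],[1,-0.005,0.002,0.2045,0.0085,-0.0127,-0.0475]]' 50
python3 -m creep '[[0.2,0,0,0,0,0,0],[0.2,0,0,0,0,0,0],[0.2,0,0,0,0,0,0],[0.2,0,0,0,0,0,0],[0.2,0,0,0,0,0,0],[0.2,0,0,0,0,0,0],[0.2,0,0,0,0,0,0],[0.2,0,0,0,0,0,0]]' 50
python3 - <<'E'
from h import *
# rough fine gauge seat from scene: lips picked in crop1 lower-left panel (scale x 400/120,y 300/120, offset 345,125; panel y off 300)
q=np.array([(258,437),(348,468),(150,516),(240,556)],float); q=(q-[0,300])/[400/120,300/120]+[345,125]
P=ray(load('scene0'),q,55);print(P.round(1),P.mean(0).round(1))
m=P.mean(0)
rel([m[0],m[1],230],90)
E
```

```text
t: 9.17
tool_pos: [467.8, -219.1, 27.5]
tool_rot: [-179.9, 0.1, 21.3]
force: [-0.5, -1.0, 0.6]
width: 0.999
t: 9.83
tool_pos: [468.5, -219.5, 29.1]
tool_rot: [-180.0, 0.0, 21.3]
force: [-1.8, 1.5, 10.4]
width: 0.401
[[621.3 221.9  55. ]
 [690.1 233.6  55. ]
 [624.1  86.9  55. ]
 [693.2  92.6  55. ]] [657.2 158.8  55. ]
tool [ 468.5 -219.5   29.1] [-1.7997e+02  3.0000e-02  2.1270e+01] -> shift [ 0.3129 -0.2841 -0.2009] turn [-8.0000e-04  1.0000e-04 -1.1996e+00] j6 end~ 13.6
```

```bash
python3 -m creep '[[0.2,0,0,-0.03,0,0,0],[0.2,0,0,-0.07,0,0,0],[0.2,0,0,-0.11,0,0,-0.1],[0.2,0.01,-0.018,-0.145,0,0,-0.2],[0.2,0.025,-0.045,-0.175,0,0,-0.3],[0.2,0.04,-0.073,-0.2,0,0,-0.4],[0.2,0.057,-0.104,-0.205,0,0,-0.5],[0.2,0.074,-0.135,-0.205,0,0,-0.6]]' 50
python3 -c "
from h import *
rel([507,79,235],90)"
```

```text
t: 10.5
tool_pos: [489.8, -65.8, 237.4]
tool_rot: [179.7, -0.1, 55.9]
force: [0.0, 0.8, -2.6]
width: 0.404
tool [489.8 -65.8 237.4] [ 1.7973e+02 -1.5000e-01  5.5880e+01] -> shift [ 0.1295 -0.067   0.0024] turn [ 0.0054 -0.0011 -0.5956] j6 end~ 8.9
```

```bash
python3 -m creep '[[0.2,0.02,-0.01,0,0,0,-0.1],[0.2,0.04,-0.02,0,0,0,-0.2],[0.2,0.06,-0.03,0,0,0,-0.3],[0.2,0.09,-0.045,0,0,0,-0.4],[0.2,0.12,-0.06,0.0024,0,0,-0.5],[0.2,0.1295,-0.067,0.0024,0.0054,0,-0.596],[0.2,0.1295,-0.067,0.0024,0.0054,0,-0.596],[0.2,0.1295,-0.067,0.0024,0.0054,0,-0.596]]' 50
python3 -c "
from h import *
s=manip.read_state(); b=snap('wrist','w5'); print(s['tool_pos'],s['tool_rot'])
cv2.imwrite('pics/v5.png',cv2.resize(b['frame'][:300,240:640,::-1],(800,600),interpolation=2))"
```

```text
t: 11.17
tool_pos: [506.6, 79.4, 235.2]
tool_rot: [180.0, -0.0, 90.0]
force: [-0.3, -0.4, -2.6]
width: 0.404
[506.60819002  79.3653117  235.22822118] [ 1.79977825e+02 -4.02764462e-02  9.00139016e+01]
```

View pics/v5.png

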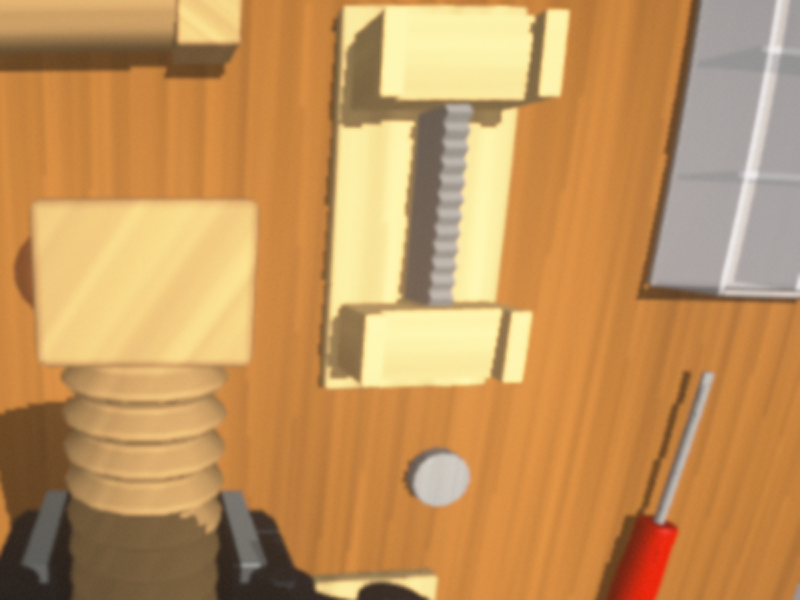

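The plate at (405–470, 105–300) has 12 close notches, which confirms the fine gauge. Next I'll use the lip outer corners.

Run:
```python
from h import *
c=load('w5'); st=manip.read_state()
q=np.array([(382,10),(381,98),(366,308),(360,382),(570,11),(562,97),(531,311),(524,382)],float)/2+[240,0]
P=ray(c,q,55);print(P.round(1))
l,r=P[:4],P[4:];m=P.mean(0);d=P[[0,1,4,5]].mean(0)-P[[2,3,6,7]].mean(0);y=np.degrees(np.arctan2(d[1],d[0]))
print('seat',m.round(1),np.linalg.norm(d),y,'left dir',np.degrees(np.arctan2(*(l[0]-l[3])[[1,0]])),'right',np.degrees(np.arctan2(*(r[0]-r[3])[[1,0]])))
B=ray(c,np.array([(31,201),(256,201),(40,364),(249,364)])/2+[240,0],st['tool_pos'][2]-8.5+20)
print((Ro.from_euler('xyz',st['tool_rot'],degrees=True).inv().apply(B-st['tool_pos'])).round(1))
rel([m[0],m[1],170],y)
```

```text
[[611.9 243.4  55. ]
 [614.6 207.3  55. ]
 [616.7 112.2  55. ]
 [617.5  74.6  55. ]
 [697.8 246.4  55. ]
 [699.5 210.3  55. ]
 [700.7 111.5  55. ]
 [703.7  74.8  55. ]]
seat [657.8 160.1  55. ] 133.61322445582223 91.57469988086883 left dir 91.88179833588097 right 91.95302483563178
[[ 79.2 -18.2 -11.5]
 [ 79.3  19.7 -11.4]
 [ 51.  -17.9 -11.5]
 [ 51.1  19.9 -11.5]]
tool [506.6  78.7 235.2] [ 1.7998e+02 -4.0000e-02  8.9930e+01] -> shift [0.0815 0.1511 0.0653] turn [ 0.0004 -0.0006 -0.0287] j6 end~ 12.1
```

```bash
python3 -m creep '[[0.2,0.016,0.03,0,0,0,-0.01],[0.2,0.032,0.06,0,0,0,-0.02],[0.2,0.048,0.09,0.01,0,0,-0.032],[0.2,0.065,0.12,0.02,0,0,-0.032],[0.2,0.082,0.151,0.04,0,0,-0.032],[0.2,0.082,0.151,0.06,0,0,-0.032],[0.2,0.082,0.151,0.08,0,0,-0.032],[0.2,0.082,0.151,0.08,0,0,-0.032]]' 50
python3 -c "
from h import *
rel([657.3,160.5,75],91.8)"
```

```text
t: 11.88
tool_pos: [655.3, 158.5, 150.6]
tool_rot: [-179.6, 0.1, 91.6]
force: [-1.1, 0.1, -2.6]
width: 0.406
tool [655.3 158.5 150.6] [-1.7957e+02  6.0000e-02  9.1580e+01] -> shift [0.002  0.0026 0.0755] turn [-0.0074  0.0011 -0.0039] j6 end~ 11.9
```

```bash
python3 -m creep '[[0.2,0.002,0.001,0.01,-0.007,0,0],[0.2,0.002,0.001,0.025,-0.007,0,0],[0.2,0.002,0.001,0.04,-0.007,0,0],[0.2,0.002,0.001,0.055,-0.007,0,0],[0.2,0.002,0.001,0.063,-0.007,0,0],[0.2,0.002,0.001,0.069,-0.007,0,0],[0.2,0.002,0.001,0.073,-0.007,0,0],[0.2,0.002,0.001,0.073,-0.007,0,0]]' 50
python3 -c "
from h import *
rel([657.3,160.5,72.5],91.8)"
```

```text
t: 12.55
tool_pos: [655.5, 160.3, 76.9]
tool_rot: [-179.9, 0.1, 91.6]
force: [-0.2, 0.3, -0.9]
width: 0.404
tool [655.5 160.3  76.9] [-1.7993e+02  7.0000e-02  9.1570e+01] -> shift [0.0001 0.0018 0.0044] turn [-0.0013  0.0013 -0.004 ] j6 end~ 11.9
```

```bash
python3 -m creep '[[0.2,0,0.0015,0.001,0,0,0],[0.2,0,0.0015,0.002,0,0,0],[0.2,0,0.0015,0.003,0,0,0],[0.2,0,0.0015,0.004,0,0,0],[0.2,0,0.0015,0.0045,0,0,0],[0.2,0,0.0015,0.0045,0,0,0],[0.2,0,0.0015,0.0045,0,0,0],[0.2,0,0.0015,0.0045,0,0,0]]' 50
```

```text
t: 13.22
tool_pos: [657.5, 160.5, 74.2]
tool_rot: [180.0, 0.1, 91.6]
force: [-2.6, -0.2, 7.3]
width: 0.403
```

Contact. Releasing, rising and looking.

```bash
python3 -m creep '[[0.75,0,0,0,0,0,0],[0.75,0,0,0,0,0,0],[0.75,0,0,0,0,0,0],[0.75,0,0,-0.015,0,0,0],[0.75,0,0,-0.04,0,0,0],[1,0,0,-0.08,0,0,0],[1,0,0,-0.12,0,0,0],[1,0,0,-0.16,0,0,0]]' 50
python3 -m creep '[[1,0,0,-0.01,0,0,0],[1,-0.03,-0.03,-0.02,0,0,0],[1,-0.03,-0.06,-0.02,0,0,0],[1,-0.03,-0.09,-0.02,0,0,0],[1,-0.03,-0.12,-0.02,0,0,0],[1,-0.03,-0.15,-0.02,0,0,0],[1,-0.03,-0.15,-0.02,0,0,0],[1,-0.03,-0.15,-0.02,0,0,0]]' 50
python3 -c "
from h import *
b=snap('wrist','w6'); s=snap('scene','s6'); d=snap('side','d6')
v=np.zeros((600,800,3),np.uint8)
v[:300,:400]=cv2.resize(b['frame'][:300,240:640,::-1],(400,300))
v[:300,400:]=cv2.resize(d['frame'][100:310,330:470,::-1],(400,300))
v[300:,:400]=cv2.resize(s['frame'][160:265,350:490,::-1],(400,300))
v[300:,400:]=cv2.resize(s['frame'][250:355,250:390,::-1],(400,300))
cv2.imwrite('pics/v6.png',v)"
```

```text
t: 13.88
tool_pos: [657.1, 160.6, 236.6]
tool_rot: [-180.0, 0.1, 91.6]
force: [0.9, 0.3, 0.0]
width: 0.999
t: 14.55
tool_pos: [507.1, 126.5, 257.6]
tool_rot: [180.0, 0.1, 91.6]
force: [0.7, -0.1, -0.8]
width: 1.001
```

View pics/v6.png

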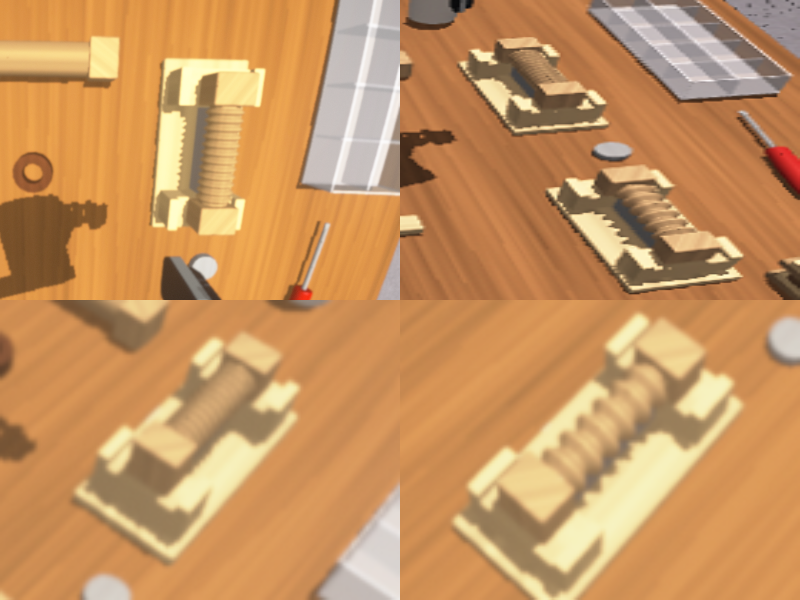

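Both screws lie flat in the correct gauges between the lips, and the arm is clear. One numeric centring check, then I'll hand in.

Run:
```python
from h import *
s=load('s6')
# top-face outer ends, scene crops
for n,off,q,seat in(('fine',(350,160),[(243,334),(281,351),(133,449),(171,468)],(657.8,160.1)),('coarse',(250,250),[(655,318),(705,357),(500,487),(553,525)],(656.3,-170.8))):
    q=(np.array(q,float)-[400 if n=='coarse' else 0,300])*[140/400,105/300]+off
    P=ray(s,q,85); print(n,P.round(),P.mean(0).round(1),'seat',seat)
w=load('w6'); P=ray(w,np.array([(211,72),(258,72),(199,234),(238,234)])+[240,0],85); print('fine wrist',P.round(),P.mean(0).round(1))
workorder.finish_job()
```

```text
fine [[640. 236.  85.]
 [673. 242.  85.]
 [646.  72.  85.]
 [677.  78.  85.]] [659.  156.9  85. ] seat (657.8, 160.1)
coarse [[ 632.  -95.   85.]
 [ 676.  -95.   85.]
 [ 646. -251.   85.]
 [ 685. -245.   85.]] [ 659.8 -171.4   85. ] seat (656.3, -170.8)
fine wrist [[630. 237.  85.]
 [673. 240.  85.]
 [641.  81.  85.]
 [683.  82.  85.]] [656.9 160.1  85. ]
the job is handed in; nothing more can be done
```

Both screws are on their gauges and released, and the job is handed in at about 15 s of robot time. The coarse screw lies on the 6-notch gauge and the fine one on the 12-notch gauge. I did not touch the blank or the black and turquoise look-alikes.

- **Final views:** the side, scene and wrist pictures show both screws lengthwise and flat on both rests between the lips, with the arm clear. The highest contact force I saw reported was about 10 N.
- **Fine screw centring:** the wrist camera puts it within about 1 mm of the seat. The rougher scene-camera picks read about 3 mm off along its length.
- **Coarse screw centring:** the wrist camera puts it about 1 to 2 mm off, and the scene-camera picks read about 3.5 mm off sideways.
- **Disagreement:** the two cameras differ by roughly 2 to 3 mm. I put this down to low-resolution hand picks and the 2 mm calibration error. I handed in without resolving it.

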